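# Draw the antenna wand out of the programming pod's bay

## Task

Swing the grey lid of the dark blue programming pod fully open, bringing it gently onto its stop, and leave it open. Then take the antenna wand out of the bay: the opening is shorter than the wand, so tilt it with its orange handle end up and draw it out diagonally. Finish while still holding the wand motionless in the gripper, all of it at least 5 cm higher than the pod's top and touching nothing but the fingers; leave the key fob, coin cell box, key ring and white wedge where they are.

Things in the scene. Friction and masses are not known exactly. Their poses are not given: they have to be found in the camera images.
- pod: Dark blue plastic programming pod, a fixed hollow box 154 (x) x 290 (y) x 78 mm high, walls 5 mm, floor 6 mm thick. Origin: centre of its underside; z up, y along its length, -x its front (towards the robot). Fixed deck on top (z 72 to 78 mm, flat screen and buttons on it) over y -10 to +145 mm; the hollow runs on under the deck to y +140 mm.
- lid (a joint): Angle of the grey lid over the bay opening: 0 = shut, grows as it opens upwards and away from the front; 1.85 rad = on its stop, leaning back a little past upright. Its stiff hinge holds it wherever it is left (about 1.5 N at the bar moves it). It starts shut or slightly ajar (up to 0.2 rad).
- lid_hinge (a point): Point on the lid's hinge axis, midway along it (the axis is the pod's y, at pod x +77, y -75, z 75 mm). The lid plate is 154 mm from hinge to front edge, 128 mm wide in y, 6 mm thick.
- lid_bar (a point): Centre of the lid's round aluminium pull bar, 10 mm in diameter, along the pod's y, 199 mm from the hinge axis in the lid's mid plane, with a 40 mm gap to the lid's front edge (and, when shut, to the pod's front wall). Two arms at its ends carry it, 84 mm free between them. Free space below and above it.
- wand_grip (a point): Centre of the wand's orange handle, half-way up it. Handle 100 mm long, 18 wide (x), 14 high; white shaft 130 mm long, 12 wide, 10 high, on the same centre line. Axes: y along the wand from handle to tip, z up as it lies. 50 mm from the handle end, 180 mm from the tip. It lies level along the pod's y, handle under the bay opening, shaft under the deck.
- wand_butt (a point): Handle end of the wand, on its centre line.
- wand_tip (a point): Far end of the wand's white shaft, on its centre line.
- fob: Chrome key fob, 75 x 34 x 12 mm, lying loose on a stationary aluminium turntable (140 mm across, 22 mm high, fixed). Origin: centre of its underside. To be left alone.
- cell_box: Steel coin cell box, 80 x 60 x 30 mm, loose. Origin: centre of its underside. To be left alone.
- key_ring: Bronze key ring, 48 mm across, 5 mm high, loose. Origin: centre of its underside. To be left alone.
- wedge: White plastic fob opener wedge, about 100 x 22 x 10 mm, loose. Origin: on its underside near its middle. To be left alone.
- wand: The loose antenna wand as a whole, straight, 230 mm long, 56 to 112 g. Origin: on its centre line, half-way along; axes as wand_grip.
- bay_opening (a point): Centre of the pod's bay opening, level with its rim (pod x 0, y -75, z 72 mm), under the lid. The opening is 130 mm long in pod y (y -140 to -10 mm) and 144 mm in x; the floor lies 66 mm below. Inside two grey ribs, 8 mm wide, cross the floor and carry the wand: at pod y -106 mm, top at z 22 mm, and at y +60 mm (under the deck), top at z 24 mm.

How it is judged (in metres and radians):
On the way, in this order (a step that is already met when the one before it is completed fails the run):
1. the lid is open on its stop (value of joint lid above 1.76 rad), for 0.2 s.
2. the wand is threaded diagonally: handle end out above the opening, tip still below the deck (z of wand_butt in the frame of pod above 0.085 m and z of wand_tip in the frame of pod below 0.07 m), for 0.1 s.
3. the whole wand is out above the pod (z of each of wand_butt, wand_tip in the frame of pod above 0.085 m), for 0.1 s.
At the end, for the whole second after the job is handed in: The lid stands open (joint over 1.7 rad); both ends of the wand are more than 120 mm above the counter (42 mm above the pod's top); the fingers grip it with over 1 N, it does not touch the pod or lid, and it is still (under 0.04 m/s and 0.3 rad/s) (value of joint lid above 1.7 rad and height (world z) of each of wand_butt, wand_tip above 0.12 m and contact force between the fingers and wand above 1 N and contact force between wand and pod below 0.1 N and linear speed of wand below 0.04 m/s and angular speed of wand below 0.3 rad/s); the arm keeps its last pose, push and grip.
It fails at once if the lid is slammed against its stop (over 1.5 rad/s in the last part of its swing) (value of joint lid above 1.6 rad and velocity of joint lid above 1.5 rad/s).
It fails at once if the fob, coin cell box, key ring or wedge is moved more than 20 mm (distance of any of fob, cell_box, key_ring, wedge from where it was at the start of the episode above 0.02 m).
It also fails if it takes over 58 s, if anything falls off the work surface, if the arm or the gripper's body presses on something with over 40 N, if the wrist force passes 120 N, or if a joint passes its speed limit or range.

## Robot

A 6-joint arm with a two-finger parallel gripper is mounted at the origin on the work surface. World frame = base frame: x ahead of the robot, y to its left, z up, the work surface at z = 0. Lengths are in mm, angles in rad, forces in N, time in s.
With the tool pointing down it reaches from about 300 to 775 mm from the base axis. Payload 14.6 kg.
Tool frame: the origin (TCP) lies between the finger pads; the fingertips stand 8 mm ahead of it and the grasp point (between the pads) lies 11 mm behind it; z points along the fingers, y is the line along which they close (so a half turn about z gives the same grasp; the last joint's range is limited). The gripper opens to 85 mm and grips with 20 to 120 N. Pads are 22 mm wide; open, the fingers measure 114 mm over their backs; the gripper's body (76 mm by 85 mm) begins 54 mm behind the grasp point. The pads swing forward as they close: fully open they stand 13 mm farther back than shut.
Start: joints at [-1.349, 0.3, 1.521, -0, 1.321, -0.067], TCP at [156.634, -527.215, 239.281] pointing down, gripper open.
Joint ranges: [-3.03, 3.03], [-0.79, 2.21], [0.23, 2.52], [-1.04, 4.18], [0, 3.07], [-2.55, 2.55]. Speed limits (rad/s): [2.22, 2.22, 2.57, 3.14, 3.14, 3.14].

## Interface

Orientations are given as a unit quaternion [x, y, z, w].
In Python, from plant import * gives the robot as it stands. The module is installed in compiled form; this text tells all that it offers.
- The arm moves only by the tool play_rows, never from a script. Its argument "moves" is a list of rows, each an object with "xyz": the shift along the world's x, y, z in m, a list of three; "turn": the turn, a rotation vector about the world's x, y, z in rad, a list of three; "jaw": the opening, from 0 (shut) to 1 (fully open). In form: [{"xyz": [tx, ty, tz], "turn": [rx, ry, rz], "jaw": jaw}, ...]. A call has 1 to 10 rows; each row is the pose to reach, as a shift and turn from the pose commanded when the call began; what a row does not reach only later rows make up. A row lasts 1/8 s, in which the tool goes at most 62.5 mm and 10.7 degrees, less where a joint would pass 70% of its speed; a pose out of reach is approached as far as the arm can. A call with a gripper value outside its range is refused whole. The fingers move at their own pace and stop on an object; "force" is the grip in N (left out, the last holds). Time passes only in rows, so rows that repeat a pose let the fingers close. It gives the time, the measured TCP pose, the force, the opening and the grip force at its end, in the units of the state.
- state(): the state, without advancing time (a new reading comes with each control period).
- camera(name): name is "side" or "top"; returns a dict with "image" (384x512x3 uint8, red, green, blue), "range_z" (384x512 float32, mm along the optical axis (not along the pixel's ray), 0 where there is no reading), "fx", "fy", "cx", "cy" (pixels), "k1" (the pictures are not rectified: a ray, as slopes to the right and down, at radius r is drawn at 1 + k1 r^2 times it, then the intrinsics apply), "cam_to_world" (4x4, takes a point from camera to world coordinates). Camera axes: x right, y down, z forward; pixel columns grow to the right and rows downward; lengths in mm; the calibration is good to about 2 mm. A picture is of the moment at which its call begins.
- sign_off(): hands the job in; it is judged then, once.
The state is a dict: "clock": time; "qpos": joint angles; "joint_vel": joint speeds; "effort": joint torques, N m; "position": TCP position; "orientation": TCP orientation; "ft_force": force on the tool from outside, world axes, zero at the start; "wrist_torque": the same for the moment, N m; "opening": finger opening in mm; "grasp_force": force on a finger pad.
Only numpy, scipy, OpenCV 4.12 (cv2) and the standard library are available. Lean on these libraries where they do the work, as an engineer would, in place of code of your own. Each camera call takes 0.05 s, during which the arm holds its last target. There are 200 camera calls.

## Working session

There is one attempt and no reset: what is moved stays moved. The work goes in short steps, Python scripts to look and compute and a tool call to move; the robot and the scene stay as the last step left them, time stands still between calls to the robot, and variables do not carry over. Pictures are saved under pics/ and viewed, at most 10 in all, crops included, and the job is handed in when it is done.

Besides the shell and the picture viewer there is one more tool, called after "Emit:" as name([rows], argument=value, ...), one row to a line, values as JSON. play_rows: Moves the arm, as the interface text tells. Its arguments: {"type":"object","properties":{"moves":{"type":"array"},"force":{"type":"number"}},"required":["moves"]}

```bash
mkdir -p pics; cat > h.py <<'E'
from plant import *
import numpy as np, cv2
def cloud(c):
    h,w=c["range_z"].shape
    u,v=np.meshgrid(np.arange(w),np.arange(h))
    K=np.array([[c["fx"],0,c["cx"]],[0,c["fy"],c["cy"]],[0,0,1]])
    xd=(u-c["cx"])/c["fx"]; yd=(v-c["cy"])/c["fy"]
    x,y=xd.copy(),yd.copy()
    for _ in range(15):
        s=1+c["k1"]*(x*x+y*y); x=xd/s; y=yd/s
    z=c["range_z"]
    P=np.stack([x*z,y*z,z,np.ones_like(z)],-1)@np.array(c["cam_to_world"]).T
    P=P[...,:3].copy(); P[z<=0]=np.nan
    return P
def snap(n,f):
    c=camera(n); cv2.imwrite(f"pics/{f}.png",cv2.cvtColor(c["image"],cv2.COLOR_RGB2BGR))
    return c,cloud(c)
E
python3 - <<'E'
from h import *
for n in("top","side"):
    c,P=snap(n,n+"0"); np.savez(n+"0.npz",P=P,im=c["image"])
    print(n,c["k1"],c["fx"],np.round(c["cam_to_world"],3).tolist())
a=[cv2.imread(f"pics/{n}0.png") for n in("top","side")]
print(state())
E
```

```text
top -0.047951855890393594 384.8343735865663 [[-0.019, -0.995, 0.099, 450.848], [-0.999, 0.023, 0.031, 2.467], [-0.033, -0.098, -0.995, 1167.205], [0.0, 0.0, 0.0, 1.0]]
side -0.0323855657098292 433.3669925357175 [[-0.985, -0.107, 0.137, 362.317], [-0.174, 0.677, -0.715, 924.205], [-0.016, -0.728, -0.685, 923.703], [0.0, 0.0, 0.0, 1.0]]
{'clock': 0.1, 'qpos': array([-1.34858787e+00,  3.00428793e-01,  1.52152925e+00, -7.17719377e-06,
        1.32069454e+00, -6.66194684e-02]), 'joint_vel': array([ 8.70868110e-05, -1.21690263e-03, -8.24710867e-04, -8.44220851e-04,
       -1.67812090e-03,  1.35062133e-04]), 'effort': array([-8.93164906e-04, -5.44377494e+01, -3.62371588e+01, -1.27071507e-04,
        3.05053058e-03,  7.86728037e-06]), 'position': array([ 156.59627816, -527.02348558,  238.76644165]), 'orientation': array([ 9.89590147e-01,  1.43913378e-01, -4.46526934e-05, -5.28091284e-04]), 'ft_force': array([-0.4902473 , -0.12564778,  0.04131616]), 'wrist_torque': array([ 0.03706973, -0.01786191,  0.03979302]), 'grasp_force': 0.0, 'opening': 85.57138877107751}
```

View pics/top0.png

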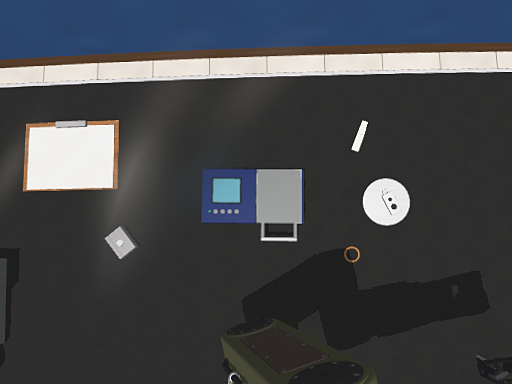

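View pics/side0.png

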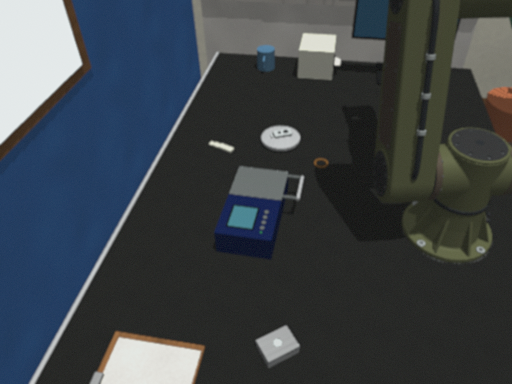

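The top view shows the pod at cols 203–303, rows 168–223, with its lid on the right (257–303) and the bar near (279,239). The turntable is at (386,202), the ring at (352,254), the wedge at (360,136) and the cell box at (120,242). The side view agrees, with the lid near shut.

```bash
python3 - <<'E'
from h import *
d=np.load("top0.npz");P=d["P"];im=d["im"].astype(int)
R,G,B=im[...,0],im[...,1],im[...,2]
v,u=np.mgrid[:384,:512]
roi=(u>195)&(u<312)&(v>160)&(v<248)
blue=roi&(B>R+40)&(P[...,2]>65)&(P[...,2]<90)&(u<258)
q=P[blue]; print("deck z",np.nanmedian(q[:,2]),blue.sum())
r=cv2.minAreaRect(q[:,:2].astype(np.float32)); print("deck rect",r)
top=roi&(P[...,2]>60)&(v<226)
r=cv2.minAreaRect(P[top][:,:2].astype(np.float32)); print("all",r, cv2.boxPoints(r).round(1).tolist())
lid=roi&(abs(R-B)<25)&(R>90)&(u>258)&(v<222)&(P[...,2]>60)
q=P[lid]
A=np.c_[q[:,:2],np.ones(len(q))];print("lid plane",np.linalg.lstsq(A,q[:,2],rcond=None)[0],q.mean(0), q.min(0),q.max(0))
bar=roi&(v>233)&(v<244)&(R>120)&(P[...,2]>40)
q=P[bar];print("bar",q.mean(0),q.min(0),q.max(0),bar.sum()); 
for n,(a,b) in dict(ring=(352,254),tt=(386,202),wedge=(360,136),box=(120,242)).items():print(n,P[b-1:b+2,a-1:a+2].reshape(-1,3).mean(0).round(0), np.round(P[b-10:b+11,a-12:a+13,2].max(),1))
for n in(300,):
  for rr in range(225,246):print(rr,im[rr,279],P[rr,279].round(1),P[rr,264].round(1))
E
```

```text
deck z 76.55029102485332 2537
deck rect ((552.9100341796875, 110.2025146484375), (152.4536895751953, 150.0277862548828), 88.65813446044922)
all ((547.3929443359375, 41.54875183105469), (289.9878234863281, 158.20140075683594), 88.72953796386719) [[465.1000061035156, -101.69999694824219], [623.2999877929688, -105.19999694824219], [629.7000122070312, 184.8000030517578], [471.5, 188.3000030517578]]
lid plane [-1.29756538e-03 -3.33466746e-03  7.70862458e+01] [550.36754152 -36.85466226  76.49500601] [476.66749684 -98.65760535  68.93373455] [625.52715585  24.29234942  83.55968123]
bar [430.26676603 -34.72474536  77.58639369] [423.714607   -78.98261218  72.66138513] [442.41875222  16.8654031   84.33929501] 141
ring [ 377. -250.   -1.] nan
tt [ 528. -350.   32.] nan
wedge [ 733. -289.    9.] nan
box [nan nan nan] nan
225 [43 44 42] [467.9 -34.3  -1.1] [468.8  11.   -3.1]
226 [46 46 45] [464.8 -34.2  -0.7] [465.8  11.1  -1.4]
227 [45 46 45] [461.8 -34.1  -0.8] [462.8  11.1  -1.2]
228 [47 47 46] [458.8 -34.    2.3] [459.8  11.2  -2.8]
229 [46 46 46] [455.8 -34.   -2. ] [456.7  11.3  -3.8]
230 [
[... 198 characters left out ...]
4.7  11.5   0.8]
234 [26 27 26] [440.8 -33.5   1.3] [441.7  11.6  -2.7]
235 [36 37 36] [437.8 -33.7  -4.9] [438.7  11.6   2.6]
236 [28 29 27] [434.7 -33.6  -4.7] [435.6  11.8  -4.5]
237 [135 133 135] [433.1 -31.   75.7] [433.9  11.1  80.5]
238 [233 232 233] [430.3 -30.8  80.9] [431.1  11.2  80.2]
239 [246 245 247] [427.5 -30.8  77.7] [428.3  11.3  75. ]
240 [187 183 186] [424.6 -30.9  74. ] [423.7  12.    0.6]
241 [61 61 62] [419.7 -33.2  -4.1] [420.6  12.1  -4.6]
242 [36 38 35] [416.9 -32.9   1.5] [417.8  12.1   2.7]
243 [44 45 43] [413.7 -33.   -4.4] [414.7  12.2  -1.2]
244 [46 46 45] [411.  -32.8   2.9] [4.117e+02 1.220e+01 1.000e-01]
245 [46 47 45] [407.8 -32.9  -3.4] [408.7  12.3  -1. ]
```

Emit:
play_rows([
  {"xyz": [0.136,0.248,-0.03],"turn": [0,0,0.63],"jaw": 0.4},
  {"xyz": [0.136,0.248,-0.03],"turn": [0,0,0.63],"jaw": 0.4},
  {"xyz": [0.136,0.248,-0.03],"turn": [0,0,0.63],"jaw": 0.4},
  {"xyz": [0.136,0.248,-0.03],"turn": [0,0,0.63],"jaw": 0.4},
  {"xyz": [0.136,0.248,-0.03],"turn": [0,0,0.63],"jaw": 0.4},
  {"xyz": [0.272,0.496,-0.1],"turn": [0,0,1.26],"jaw": 0.4},
  {"xyz": [0.272,0.496,-0.1],"turn": [0,0,1.26],"jaw": 0.4},
  {"xyz": [0.272,0.496,-0.1],"turn": [0,0,1.26],"jaw": 0.4},
  {"xyz": [0.272,0.496,-0.1],"turn": [0,0,1.26],"jaw": 0.4},
  {"xyz": [0.272,0.496,-0.1],"turn": [0,0,1.26],"jaw": 0.4},
], force=25)

```text
clock: 1.35
position: [429.1, -28.9, 138.5]
orientation: [0.714, 0.7, -0.0, -0.0]
ft_force: [0.2, -1.0, 0.6]
opening: 34.0
grasp_force: 0.0
```

Emit:
play_rows([
  {"xyz": [0,-0.002,-0.04],"turn": [0,0,0],"jaw": 0.4},
  {"xyz": [0,-0.002,-0.073],"turn": [0,0,0],"jaw": 0.4},
  {"xyz": [0,-0.002,-0.073],"turn": [0,0,0],"jaw": 0.4},
  {"xyz": [0,-0.002,-0.073],"turn": [0,0,0],"jaw": 0.05},
  {"xyz": [0,-0.002,-0.073],"turn": [0,0,0],"jaw": 0.05},
  {"xyz": [0,-0.002,-0.073],"turn": [0,0,0],"jaw": 0.05},
], force=25)

```text
clock: 2.1
position: [428.6, -33.4, 67.4]
orientation: [0.715, 0.699, 0.0, 0.0]
ft_force: [-5.5, -0.8, 3.4]
opening: 8.7
grasp_force: 25.6
```

```bash
python3 - <<'E'
from h import *
c,P=snap("side","s1"); cv2.imwrite("pics/s1c.png",cv2.resize(cv2.imread("pics/s1.png")[130:270,180:420],None,fx=3,fy=3))
s=state();print(s["position"],s["ft_force"],s["opening"],s["grasp_force"])
# arc: shifts from lid angle 0, hinge(626.4,75), along pod x (1,-.022)
for a in np.arange(0,1.86,.05):
    print(round(a,2),np.round([199*(1-np.cos(a)),-.022*199*(1-np.cos(a)),199*np.sin(a)],0))
E
```

```text
[428.54451869 -33.3864294   67.36141506] [-6.01943398 -0.24044309  3.19076264] 8.783974911869644 25.573001503944397
0.0 [ 0. -0.  0.]
0.05 [ 0. -0. 10.]
0.1 [ 1. -0. 20.]
0.15 [ 2. -0. 30.]
0.2 [ 4. -0. 40.]
0.25 [ 6. -0. 49.]
0.3 [ 9. -0. 59.]
0.35 [12. -0. 68.]
0.4 [16. -0. 77.]
0.45 [20. -0. 87.]
0.5 [24. -1. 95.]
0.55 [ 29.  -1. 104.]
0.6 [ 35.  -1. 112.]
0.65 [ 41.  -1. 120.]
0.7 [ 47.  -1. 128.]
0.75 [ 53.  -1. 136.]
0.8 [ 60.  -1. 143.]
0.85 [ 68.  -1. 150.]
0.9 [ 75.  -2. 156.]
0.95 [ 83.  -2. 162.]
1.0 [ 91.  -2. 167.]
1.05 [100.  -2. 173.]
1.1 [109.  -2. 177.]
1.15 [118.  -3. 182.]
1.2 [127.  -3. 185.]
1.25 [136.  -3. 189.]
1.3 [146.  -3. 192.]
1.35 [155.  -3. 194.]
1.4 [165.  -4. 196.]
1.45 [175.  -4. 198.]
1.5 [185.  -4. 199.]
1.55 [195.  -4. 199.]
1.6 [205.  -5. 199.]
1.65 [215.  -5. 198.]
1.7 [225.  -5. 197.]
1.75 [234.  -5. 196.]
1.8 [244.  -5. 194.]
1.85 [254.  -6. 191.]
```

Emit:
play_rows([
  {"xyz": [0.0,0,0.01],"turn": [0,0,0],"jaw": 0.05},
  {"xyz": [0.002,0,0.03],"turn": [0,0,0],"jaw": 0.05},
  {"xyz": [0.006,0,0.049],"turn": [0,0,0],"jaw": 0.05},
  {"xyz": [0.012,0,0.068],"turn": [0,0,0],"jaw": 0.05},
  {"xyz": [0.02,0,0.087],"turn": [0,0,0],"jaw": 0.05},
  {"xyz": [0.029,-0.001,0.104],"turn": [0,0,0],"jaw": 0.05},
  {"xyz": [0.041,-0.001,0.12],"turn": [0,0,0],"jaw": 0.05},
  {"xyz": [0.053,-0.001,0.136],"turn": [0,0,0],"jaw": 0.05},
  {"xyz": [0.068,-0.001,0.15],"turn": [0,0,0],"jaw": 0.05},
  {"xyz": [0.083,-0.002,0.162],"turn": [0,0,0],"jaw": 0.05},
])

```text
clock: 3.4
position: [511.3, -35.5, 231.7]
orientation: [0.715, 0.699, -0.0, 0.001]
ft_force: [-10.2, 0.6, 7.6]
opening: 8.8
grasp_force: 25.3
```

Emit:
play_rows([
  {"xyz": [0.017,0,0.011],"turn": [0,0,0],"jaw": 0.05},
  {"xyz": [0.035,-0.001,0.02],"turn": [0,0,0],"jaw": 0.05},
  {"xyz": [0.053,-0.001,0.027],"turn": [0,0,0],"jaw": 0.05},
  {"xyz": [0.072,-0.001,0.032],"turn": [0,0,0],"jaw": 0.05},
  {"xyz": [0.092,-0.002,0.036],"turn": [0,0,0],"jaw": 0.05},
  {"xyz": [0.107,-0.002,0.037],"turn": [0,0,0],"jaw": 0.05},
  {"xyz": [0.117,-0.002,0.037],"turn": [0,0,0],"jaw": 0.05},
  {"xyz": [0.127,-0.003,0.037],"turn": [0,0,0],"jaw": 0.05},
  {"xyz": [0.137,-0.003,0.036],"turn": [0,0,0],"jaw": 0.05},
  {"xyz": [0.146,-0.003,0.035],"turn": [0,0,0],"jaw": 0.05},
])

```text
clock: 4.65
position: [658.1, -38.8, 264.6]
orientation: [0.715, 0.699, 0.0, 0.001]
ft_force: [-1.6, -6.2, 5.3]
opening: 8.6
grasp_force: 26.4
```

Emit:
play_rows([
  {"xyz": [0.008,0,-0.001],"turn": [0,0,0],"jaw": 0.05},
  {"xyz": [0.015,0,-0.003],"turn": [0,0,0],"jaw": 0.05},
  {"xyz": [0.021,0,-0.004],"turn": [0,0,0],"jaw": 0.05},
  {"xyz": [0.025,0,-0.005],"turn": [0,0,0],"jaw": 0.05},
  {"xyz": [0.025,0,-0.005],"turn": [0,0,0],"jaw": 0.05},
])

```text
clock: 5.28
position: [682.4, -39.1, 259.4]
orientation: [0.715, 0.699, -0.001, 0.0]
ft_force: [-6.8, -6.7, 6.1]
opening: 9.2
grasp_force: 26.5
```

```bash
python3 - <<'E'
from h import *
c,P=snap("side","s2"); im=c["image"].astype(int)
cv2.imwrite("pics/s2c.png",cv2.resize(cv2.imread("pics/s2.png")[60:280,160:400],None,fx=2.5,fy=2.5))
E
```

```text
(no output)
```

View pics/s2c.png

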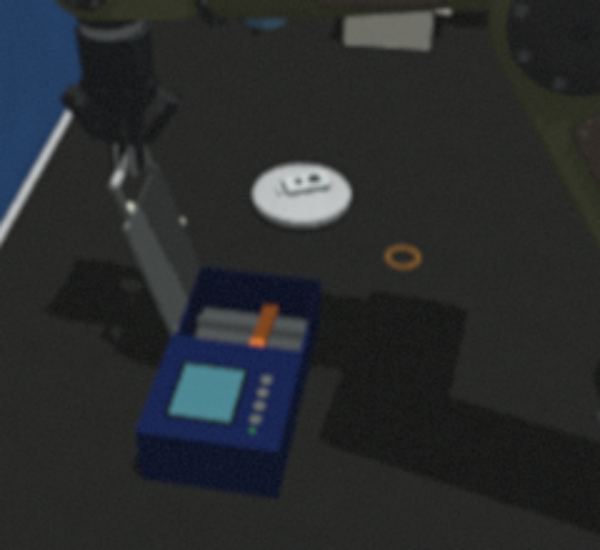

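The side crop shows the lid standing open past upright, the orange handle in the bay at about crop (265,325) lying across the grey rib, and the fob, ring and turntable undisturbed.

Emit:
play_rows([
  {"xyz": [0,0,0],"turn": [0,0,0],"jaw": 0.4},
  {"xyz": [0,0,0],"turn": [0,0,0],"jaw": 0.4},
  {"xyz": [0,0,0.03],"turn": [0,0,0],"jaw": 0.4},
  {"xyz": [0,0,0.07],"turn": [0,0,0],"jaw": 0.4},
  {"xyz": [-0.05,0,0.08],"turn": [0,0,0],"jaw": 0.6},
  {"xyz": [-0.11,-0.03,0.08],"turn": [0,0,0],"jaw": 0.6},
  {"xyz": [-0.16,-0.06,0.05],"turn": [0,0,0],"jaw": 0.6},
  {"xyz": [-0.21,-0.09,0.04],"turn": [0,0,0],"jaw": 0.6},
  {"xyz": [-0.25,-0.13,0.02],"turn": [0,0,0],"jaw": 0.6},
  {"xyz": [-0.29,-0.16,0.02],"turn": [0,0,0],"jaw": 0.6},
])

```text
clock: 6.58
position: [390.8, -198.8, 277.2]
orientation: [0.715, 0.699, -0.0, -0.001]
ft_force: [-0.6, -0.7, 0.9]
opening: 50.9
grasp_force: 0.0
```

```bash
python3 - <<'E'
from h import *
for n in("top","side"):
    c,P=snap(n,n+"3"); np.savez(n+"3.npz",P=P,im=c["image"])
    im=c["image"].astype(int);R,G,B=im[...,0],im[...,1],im[...,2]
    v,u=np.mgrid[:384,:512]
    m=(R>120)&(R>B+70)&(R>G+40)&(abs(P[...,0]-550)<80)&(abs(P[...,1]+35)<75)
    q=P[m]; print(n,m.sum(),np.median(q,0).round(1),q.min(0).round(1),q.max(0).round(1),cv2.minAreaRect(q[:,:2].astype(np.float32)))
    g=(np.abs(P[...,0]-550)<68)&(np.abs(P[...,1]+35)<62)&(P[...,2]<50)&(abs(R-B)<25)&(R>60)
    print("rib",g.sum(),P[g].min(0).round(0),P[g].max(0).round(0),np.median(P[g],0))
a=cv2.imread("pics/top3.png")[140:260,190:330];cv2.imwrite("pics/top3c.png",cv2.resize(a,None,fx=4,fy=4))
E
```

```text
top 200 [535.5 -39.8  34.3] [ 5.248e+02 -8.740e+01  4.000e-01] [550.3  12.3  40.3] ((537.1241455078125, -37.18452835083008), (99.39137268066406, 21.303361892700195), 85.64598846435547)
rib 1601 [482. -97.  -2.] [618.  27.  36.] [558.34074805 -34.33763877   5.38800985]
side 106 [533.9 -49.6  33.1] [523.3 -98.8   7.5] [550.7  -9.3  37.6] ((537.3936767578125, -53.77417755126953), (89.03553771972656, 26.093164443969727), 86.30474090576172)
rib 416 [486. -97.  -0.] [617. -23.  24.] [562.40300167 -59.52808809   6.62846677]
```

View pics/top3c.png

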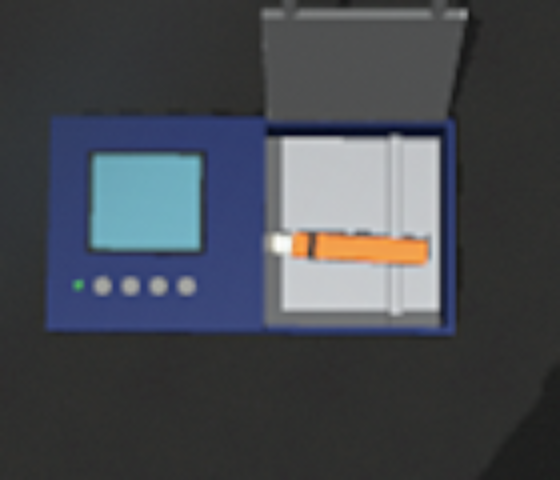

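The top crop shows the lid folded back at the upper side and the bay open. The orange handle runs from crop (293,245) to (428,252), with the white shaft going under the deck at the left and the rib at col 395.

```bash
python3 - <<'E'
from h import *
c=camera("top");im=c["image"].astype(int);R,G,B=im[...,0],im[...,1],im[...,2]
v,u=np.mgrid[:384,:512]
m=(R>110)&(R>B+60)&(R>G+30)&(u>255)&(u<305)&(v>190)&(v<212)
K=np.array([[c["fx"],0,c["cx"]],[0,c["fy"],c["cy"]],[0,0,1]])
n=cv2.undistortPoints(np.stack([u[m],v[m]],-1).astype(float)[:,None],K,np.array([c["k1"],0,0,0,0]))[:,0]
T=np.array(c["cam_to_world"]);d=np.c_[n,np.ones(len(n))]@T[:3,:3].T
p=T[:3,3]+d*((36-T[2,3])/d[:,2])[:,None]
r=cv2.minAreaRect(p[:,:2].astype(np.float32));print(m.sum(),r)
print(cv2.fitLine(p[:,:2].astype(np.float32),cv2.DIST_L2,0,.01,.01).ravel())
E
```

```text
207 ((535.909423828125, -36.35105514526367), (98.00926971435547, 18.800064086914062), 84.33331298828125)
[ 9.2034884e-02  9.9575579e-01  5.3576257e+02 -3.7671238e+01]
```

Emit:
play_rows([
  {"xyz": [0.145,0.161,-0.08],"turn": [0,0,-0.07],"jaw": 0.6},
  {"xyz": [0.145,0.161,-0.08],"turn": [0,0,-0.07],"jaw": 0.6},
  {"xyz": [0.145,0.161,-0.08],"turn": [0,0,-0.07],"jaw": 0.6},
  {"xyz": [0.145,0.161,-0.08],"turn": [0,0,-0.07],"jaw": 0.6},
  {"xyz": [0.145,0.161,-0.157],"turn": [0,0,-0.07],"jaw": 0.6},
  {"xyz": [0.145,0.161,-0.157],"turn": [0,0,-0.07],"jaw": 0.6},
  {"xyz": [0.145,0.161,-0.157],"turn": [0,0,-0.07],"jaw": 0.6},
])

```text
clock: 7.6
position: [537.9, -36.9, 121.7]
orientation: [0.739, 0.674, -0.0, -0.0]
ft_force: [0.2, 0.3, 0.8]
opening: 51.4
grasp_force: 0.0
```

Emit:
play_rows([
  {"xyz": [-0.001,0,-0.05],"turn": [0,0,0],"jaw": 0.6},
  {"xyz": [-0.001,0,-0.08],"turn": [0,0,0],"jaw": 0.6},
  {"xyz": [-0.001,0,-0.1],"turn": [0,0,0],"jaw": 0.6},
  {"xyz": [-0.001,0,-0.1],"turn": [0,0,0],"jaw": 0.6},
  {"xyz": [-0.001,0,-0.1],"turn": [0,0,0],"jaw": 0.0},
  {"xyz": [-0.001,0,-0.1],"turn": [0,0,0],"jaw": 0.0},
  {"xyz": [-0.001,0,-0.1],"turn": [0,0,0],"jaw": 0.0},
  {"xyz": [-0.001,0,-0.1],"turn": [0,0,0],"jaw": 0.0},
], force=60)

```text
clock: 8.6
position: [537.6, -37.4, 23.0]
orientation: [0.739, 0.674, 0.001, 0.001]
ft_force: [-1.7, -0.0, 8.5]
opening: 16.7
grasp_force: 58.7
```

```bash
cat > plan.py <<'E'
import numpy as np
# pod-plane (y,z), wand grip point g, tilt th: butt up.  clearance of wand/body vs pod boxes
boxes=[(-145,-140,0,78),(-140,140,0,6),(-110,-102,6,22),(56,64,6,24),(-10,145,72,78),(140,145,0,78)]
def rect(g,d,n,a,b,h,k=60):
    s=np.linspace(a,b,k)
    return np.concatenate([g+s[:,None]*d+o*n for o in(-h,h)]+[g+a*d+np.linspace(-h,h,9)[:,None]*n,g+b*d+np.linspace(-h,h,9)[:,None]*n])
def sd(P):
    out=[]
    for y0,y1,z0,z1 in boxes:
        q=np.c_[np.maximum(y0-P[:,0],P[:,0]-y1),np.maximum(z0-P[:,1],P[:,1]-z1)]
        s=np.hypot(*np.maximum(q,0).T)+np.minimum(q.max(1),0); out.append(s.min())
    return np.round(out,0)
def clear(y,z,th):
    d=np.array([np.cos(th),-np.sin(th)]);n=np.array([np.sin(th),np.cos(th)]);g=np.array([y,z])
    w=np.minimum(sd(rect(g,d,n,-50,50,7)),sd(rect(g,d,n,50,180,5)))
    f=np.minimum(sd(rect(g,d,n,-12,12,17)),sd(rect(g+19*0*n,d,n,-12,12,1)))
    b=sd(rect(g+54*n,d,n,-43,43,0))
    return w,f,b,(g-50*d)[1].round(),(g+180*d)[1].round()
if __name__=="__main__":
    for y,z,deg in [(-79,29,0),(-79,36,3),(-80,50,8),(-80,66,14),(-82,82,20),(-86,98,26),(-88,112,32),(-90,124,37),(-95,140,41),(-102,160,43),(-112,180,45),(-130,205,45),(-150,230,45),(-150,280,45)]:
        w,f,b,zb,zt=clear(y,z,np.radians(deg));print(y,z,deg,"wand",w,"fing",f.min(),"body",b.min(),"butt",zb,"tip",zt)
E
python3 plan.py
```

```text
-79 29 0 wand [11. 16.  0.  0. 38. 39.] fing 6.0 body 19.0 butt 29.0 tip 29.0
-79 36 3 wand [11. 16.  8. -0. 35. 39.] fing 10.0 body 25.0 butt 39.0 tip 27.0
-80 50 8 wand [10. 14. 24.  1. 27. 41.] fing 15.0 body 28.0 butt 57.0 tip 25.0
-80 66 14 wand [10. 12. 41.  1. 18. 44.] fing 31.0 body 34.0 butt 78.0 tip 22.0
-82 82 20 wand [17. 10. 56.  0. 10. 51.] fing 41.0 body 42.0 butt 99.0 tip 20.0
-86 98 26 wand [35.  9. 68. -3.  5. 62.] fing 37.0 body 52.0 butt 120.0 tip 19.0
-88 112 32 wand [49.  6. 77. -4.  2. 73.] fing 42.0 body 58.0 butt 138.0 tip 17.0
-90 124 37 wand [60.  6. 82. -1.  2. 83.] fing 50.0 body 65.0 butt 154.0 tip 16.0
-95 140 41 wand [69. 12. 89. 12.  0. 96.] fing 59.0 body 76.0 butt 173.0 tip 22.0
-102 160 43 wand [ 79.  28.  96.  28.  -3. 107.] fing 71.0 body 95.0 butt 194.0 tip 37.0
-112 180 45 wand [ 85.  43. 100.  49.  -3. 121.] fing 85.0 body 115.0 butt 215.0 tip 53.0
-130 205 45 wand [ 92.  68. 105.  80.  -3. 139.] fing 107.0 body 144.0 butt 240.0 tip 78.0
-150 230 45 wand [ 95.  93. 108. 111.  27. 162.] fing 132.0 body 170.0 butt 265.0 tip 103.0
-150 280 45 wand [131. 143. 148. 150.  73. 177.] fing 182.0 body 218.0 butt 315.0 tip 153.0
```

```bash
python3 - <<'E'
from plan import *
prev=(-79,29)
for deg in list(range(2,52,3)):
    best=max(((min(clear(y,z,np.radians(deg))[0].min(),9,)-0.03*np.hypot(y-prev[0],z-prev[1]),y,z) for y in range(prev[0]-14,prev[0]+6,2) for z in range(prev[1],prev[1]+16,2)))
    _,y,z=best;w,f,b,zb,zt=clear(y,z,np.radians(deg));prev=(y,z);print(deg,y,z,w,f.min(),b.min(),zb,zt)
for dy,dz in [(-i*10,i*12) for i in range(1,12)]:
    y,z=prev[0]+dy,prev[1]+dz;w,f,b,zb,zt=clear(y,z,np.radians(50));print("out",y,z,w,zb,zt)
E
```

```text
2 -79 43 [11. 26. 15.  9. 26. 39.] 11.0 29.0 45.0 37.0
5 -79 51 [11. 24. 24.  9. 22. 39.] 16.0 31.0 55.0 35.0
8 -79 59 [11. 23. 33. 10. 18. 40.] 24.0 34.0 66.0 34.0
11 -75 65 [15. 20. 40.  9. 14. 37.] 31.0 34.0 75.0 31.0
14 -75 73 [15. 19. 49.  9. 10. 39.] 39.0 38.0 85.0 29.0
17 -75 79 [18. 16. 55.  7.  7. 41.] 45.0 41.0 94.0 26.0
20 -75 85 [23. 13. 61.  5.  5. 44.] 48.0 43.0 102.0 23.0
23 -79 93 [31. 12. 67.  3.  3. 51.] 43.0 49.0 113.0 23.0
26 -75 97 [39.  8. 72.  0.  1. 51.] 48.0 49.0 119.0 18.0
29 -73 103 [47.  5. 78. -1. -0. 53.] 51.0 51.0 127.0 16.0
32 -73 113 [58.  7. 86. -1. -2. 58.] 55.0 58.0 139.0 18.0
35 -73 123 [68. 10. 92. -1. -2. 63.] 61.0 65.0 152.0 20.0
38 -77 135 [77. 14. 97. -2. -2. 72.] 67.0 73.0 166.0 24.0
41 -91 135 [68.  7. 87.  8.  1. 92.] 58.0 71.0 168.0 17.0
44 -105 145 [ 66.  10.  81.  28.   9. 112.] 56.0 80.0 180.0 20.0
47 -105 151 [ 68.  10.  81.  35.  11. 119.] 61.0 83.0 188.0 19.0
50 -105 157 [ 71.  10.  79.  41.  13. 125.] 66.0 85.0 195.0 19.0
out -115 169 [ 71.  22.  80.  52.  13. 135.] 207.0 31.0
out -125 181 [ 73.  34.  80.  65.  13. 145.] 219.0 43.0
out -135 193 [ 73.  46.  80.  79.  13. 155.] 231.0 55.0
out -145 205 [ 73.  58.  80.  94.  16. 165.] 243.0 67.0
out -155 217 [ 73.  70.  80. 108.  26. 176.] 255.0 79.0
out -165 229 [ 73.  82.  82. 123.  39. 186.] 267.0 91.0
out -175 241 [ 73.  94.  87. 139.  54. 198.] 279.0 103.0
out -185 253 [ 73. 106.  94. 154.  69. 209.] 291.0 115.0
out -195 265 [ 73. 118. 104. 169.  84. 222.] 303.0 127.0
out -205 277 [ 74. 130. 114. 184.  99. 234.] 315.0 139.0
out -215 289 [ 79. 142. 126. 200. 115. 248.] 327.0 151.0
```

Emit:
play_rows([
  {"xyz": [0,0,0.01],"turn": [0,0,0],"jaw": 0.0},
  {"xyz": [0,0,0.022],"turn": [-0.087,0.008,0],"jaw": 0.0},
  {"xyz": [0,0.001,0.03],"turn": [-0.139,0.012,0],"jaw": 0.0},
  {"xyz": [0,0.002,0.036],"turn": [-0.191,0.017,0],"jaw": 0.0},
  {"xyz": [0,0.002,0.044],"turn": [-0.243,0.022,0],"jaw": 0.0},
  {"xyz": [0,0.002,0.05],"turn": [-0.296,0.027,0],"jaw": 0.0},
  {"xyz": [0,0.002,0.056],"turn": [-0.348,0.031,0],"jaw": 0.0},
  {"xyz": [0,0.002,0.056],"turn": [-0.348,0.031,0],"jaw": 0.0},
])

```text
clock: 9.6
position: [536.9, -34.7, 78.1]
orientation: [0.727, 0.664, -0.128, 0.118]
ft_force: [-0.2, 1.6, -1.3]
opening: 16.6
grasp_force: 58.7
```

```bash
python3 - <<'E'
from h import *
from scipy.spatial.transform import Rotation as Ro
c,P=snap("side","s4");s=state();print(s["position"],s["ft_force"],s["opening"],Ro.from_quat(s["orientation"]).as_matrix().round(3))
im=c["image"].astype(int);R,G,B=im[...,0],im[...,1],im[...,2]
m=(R>110)&(R>B+60)&(R>G+30)&(abs(P[...,0]-540)<60)&(abs(P[...,1]+40)<90);q=P[m];print(m.sum(),q.min(0),q.max(0))
A=np.c_[q[:,1],np.ones(len(q))];print(np.linalg.lstsq(A,q[:,2],rcond=None)[0])
cv2.imwrite("pics/s4c.png",cv2.resize(cv2.imread("pics/s4.png")[100:280,180:380],None,fx=3,fy=3))
E
```

```text
[536.75068784 -34.94573839  77.75976634] [-0.12388158  0.20247019 -1.09729723] 16.42360636946827 [[ 0.086  0.996 -0.03 ]
 [ 0.936 -0.091 -0.34 ]
 [-0.341  0.002 -0.94 ]]
68 [530.07764153 -43.21340961  70.24232189] [547.79991222  17.1497201   91.3842677 ]
[-0.33807116 76.81468122]
```

View pics/s4c.png

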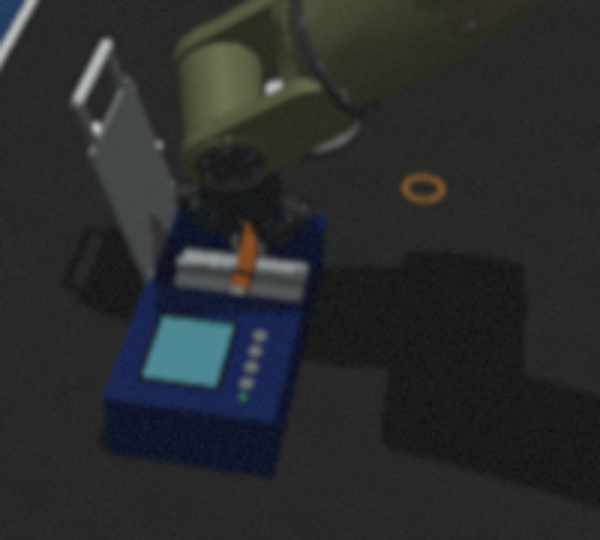

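The side crop shows the handle tilted up in the gripper at (245,250), with the shaft dipping under the deck and the lid still open. The fitted slope of 18.7° fits the plan with clearance to both deck and rib, so I draw it out along its own axis.

Emit:
play_rows([
  {"xyz": [-0.001,-0.011,0.004],"turn": [0,0,0],"jaw": 0.0},
  {"xyz": [-0.002,-0.022,0.008],"turn": [0,0,0],"jaw": 0.0},
  {"xyz": [-0.003,-0.034,0.012],"turn": [0,0,0],"jaw": 0.0},
  {"xyz": [-0.004,-0.045,0.016],"turn": [0,0,0],"jaw": 0.0},
  {"xyz": [-0.005,-0.056,0.02],"turn": [0,0,0],"jaw": 0.0},
  {"xyz": [-0.006,-0.067,0.025],"turn": [0,0,0],"jaw": 0.0},
  {"xyz": [-0.007,-0.079,0.029],"turn": [0,0,0],"jaw": 0.0},
  {"xyz": [-0.008,-0.09,0.034],"turn": [0,0,0],"jaw": 0.0},
  {"xyz": [-0.009,-0.101,0.038],"turn": [0,0,0],"jaw": 0.0},
  {"xyz": [-0.01,-0.112,0.042],"turn": [0,0,0],"jaw": 0.0},
])

```text
clock: 10.9
position: [526.5, -147.9, 119.6]
orientation: [0.728, 0.664, -0.128, 0.118]
ft_force: [0.1, -0.6, -1.0]
opening: 17.1
grasp_force: 58.7
```

Emit:
play_rows([
  {"xyz": [-0.001,-0.012,0.004],"turn": [0,0,0],"jaw": 0.0},
  {"xyz": [-0.002,-0.024,0.01],"turn": [0,0,0],"jaw": 0.0},
  {"xyz": [-0.002,-0.028,0.03],"turn": [0,0,0],"jaw": 0.0},
  {"xyz": [-0.002,-0.028,0.055],"turn": [0,0,0],"jaw": 0.0},
  {"xyz": [-0.002,-0.028,0.08],"turn": [0,0,0],"jaw": 0.0},
  {"xyz": [-0.002,-0.028,0.105],"turn": [0,0,0],"jaw": 0.0},
  {"xyz": [-0.002,-0.028,0.12],"turn": [0,0,0],"jaw": 0.0},
  {"xyz": [-0.002,-0.028,0.13],"turn": [0,0,0],"jaw": 0.0},
  {"xyz": [-0.002,-0.028,0.13],"turn": [0,0,0],"jaw": 0.0},
  {"xyz": [-0.002,-0.028,0.13],"turn": [0,0,0],"jaw": 0.0},
])

```text
clock: 12.15
position: [524.4, -175.1, 248.5]
orientation: [0.728, 0.664, -0.128, 0.117]
ft_force: [0.0, 0.0, -0.8]
opening: 16.9
grasp_force: 58.7
```

```bash
python3 - <<'E'
from h import *
c,P=snap("side","s5");s=state();print(s["clock"],s["position"],s["ft_force"],s["grasp_force"],abs(s["joint_vel"]).max())
im=c["image"].astype(int);R,G,B=im[...,0],im[...,1],im[...,2]
q=P[(P[...,2]>130)&(R>150)&(abs(R-B)<60)&(abs(P[...,0]-530)<60)&(abs(P[...,1]+40)<110)]
print(len(q),q[np.nanargmax(q[:,1])] if len(q) else 0)
cv2.imwrite("pics/s5c.png",cv2.resize(cv2.imread("pics/s5.png")[60:270,180:400],None,fx=2.5,fy=2.5))
E
```

```text
12.2 [ 524.4128817  -175.13664389  248.43937152] [-0.09968749 -0.07474704 -1.1887474 ] 58.7165093421936 0.0039017409998863962
132 [ 5.41500985e+02 -2.14848627e-02  1.95553230e+02]
```

View pics/s5c.png

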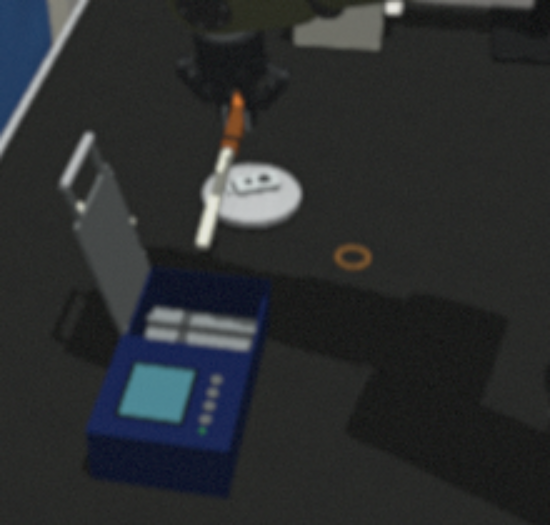

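The wand is held in the air with its tip at crop (203,245), about 190 mm high. The lid is still open and the fob, key ring and turntable are in place.

```bash
python3 -c "
from plant import *
print(sign_off())"
```

```text
the job is handed in; nothing more can be done
None
```

I opened the lid onto its stop and drew the wand out diagonally. It was held still about 110 mm above the pod's top when I handed the job in at 12 s; no verdict was shown.

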